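Unlock the tool rack and take out the desoldering pump

ROBOT

A 6-joint arm with a two-finger parallel gripper is mounted at the origin on the work surface. World frame = base frame: x ahead of the robot, y to its left, z up, the work surface at z = 0. Lengths are in mm, angles in rad, forces in N, time in s.
With the tool pointing down it reaches from about 300 to 775 mm from the base axis. Payload 14.6 kg.
Tool frame: the origin (TCP) lies midway between the tips of the shut fingers; the grasp point (between the pads) lies 19 mm behind it; z points along the fingers, y is the line along which they close (so a half turn about z gives the same grasp; the last joint's range is limited). The gripper opens to 94 mm and grips with 3 to 60 N. Pads are 16 mm wide; open, the fingers measure 119 mm over their backs; the gripper's body (75 mm by 177 mm) begins 78 mm behind the grasp point.
Start: joints at [1.113, 0.3, 1.521, -0, 1.321, -0.067], TCP at [209.507, 508.523, 205.446] pointing down, gripper open.
Joint ranges: [-3.03, 3.03], [-0.79, 2.21], [0.23, 2.52], [-1.04, 4.18], [0, 3.07], [-2.55, 2.55]. Speed limits (rad/s): [2.22, 2.22, 2.57, 3.14, 3.14, 3.14].

INTERFACE

Orientations are given as a rotation vector (axis times angle).
In Python, from workcell import env gives the robot as it stands.
- The arm moves only by the tool move_arm, never from a script. Its argument "motion" is a list of rows, each a list of 2 entries, a list of its own where there are three numbers: the shift along the tool's x, y, z in units of 30 mm (1.0 is 30 mm), then the turn about the tool's z in units of 6 degrees (1.0 is 6 degrees). A call has exactly 5 rows; each row shifts and turns the commanded pose from where the row before left it, along the tool's axes as they then stand; what a row does not reach is not made up. A row lasts 1/12 s, in which the tool goes at most 41.7 mm and 7.16 degrees, less where a joint would pass 70% of its speed; a pose out of reach is approached as far as the arm can. A call is refused whole if a number of a shift passes 1 or a number of a turn 1, either way. A call with a gripper value outside its range is refused whole. "jaw" is the finger opening in mm, from 0 to 94, set as the call begins (left out, the last holds). The fingers move at their own pace and stop on an object; "newtons" is the grip in N (left out, the last holds). Time passes only in rows, so rows that do not move let the fingers close, or fill a call up. It gives the time, the measured TCP pose, the force, the opening and the grip force at its end, in the units of the state.
- env.state(): the state, without advancing time (a new reading comes with each control period).
- env.get_image(name): name is "side" or "top" or "wrist"; returns a dict with "frame" (400x640x3 uint8, red, green, blue), "intrinsics" (3x3 intrinsics, pixels), "R" (3x3) and "t" (3): a world point X has camera coordinates R X + t. Camera axes: x right, y down, z forward; pixel columns grow to the right and rows downward; lengths in mm; the calibration is good to about 2 mm. The wrist camera is an equidistant fisheye: a pixel r from the principal point sees the ray r / f radians off the axis. A picture is of the moment at which its call begins. There is no depth.
- env.close_job(): hands the job in; it is judged then, once.
The state is a dict: "clock": time; "qpos": joint angles; "joint_velocities": joint speeds; "effort": joint torques, N m; "tcp_pos": TCP position; "orientation": TCP orientation; "ft_force": force on the tool from outside, world axes, zero at the start; "moment": the same for the moment, N m; "width": opening from 0.0 (shut) to 1.0 (fully open); "grasp_force": force on a finger pad.
Only numpy, scipy, OpenCV 4.12 (cv2) and the standard library are available. Lean on these libraries where they do the work, as an engineer would, in place of code of your own. Each camera call takes 0.05 s, during which the arm holds its last target. There are 200 camera calls.

TASK

The retaining bar with the orange handle locks three hand tools in the black rack on the repair bench. Lift the bar straight up out of its two open brackets and lay it flat on the green mat, handle up; then take the blue desoldering pump out of the rack and lay it flat in the white tray. Set both down gently, without dropping them.

Things in the scene. Friction and masses are not known exactly. Their poses are not given: they have to be found in the camera images.
- bar: Steel bar 14 x 260 x 14 mm (x, y, z), 0.18 kg; orange handle at its middle, 16 (x) x 40 (y) mm, rising from the bar to 50 mm above its underside. Origin: middle of underside; y along the bar, z up. At the start it lies in two upward-open brackets (20 mm wide, walls 13 mm high, 115 mm either side of the rack's middle), underside 58 mm above the bench, 3 mm above the three tools.
- pump: Blue barrel, 20 mm diameter, 150 long, 0.07 kg; white nozzle to x=+100, black cap to x=-119, 21 mm square collar. Origin: on axis, mid-barrel; x along it. Starts level in any of 3 rack lanes 64 mm apart (others: red screwdriver, yellow penlight, as thick), axis 45 mm over bench, 35 over rack base; in 14 mm deep slots of two combs at x=+-55 (98 mm free between): grip mid-barrel, lift straight up.
- mat: Flat green mat, 300 x 220 x 3 mm (x, y, z), fixed to the bench, on the left or right of the rack. Origin: centre of its underside, on the bench; z is up.
- tray: White open tray, 280 x 140 x 30 mm (x, y, z) outside, walls and floor 5 mm thick, fixed to the bench, on the other side of the rack from the mat. Origin: centre of its underside, on the bench; z is up.
Mind the look-alikes: they are no part of the job. Of the things that look like the pump, the middle-sized one is meant.

How it is judged:
By the outcome, as a careful person would: the job done as asked, in the order asked, and still so for the second after the job is handed in, with the robot touching nothing.
It also fails if it takes over 64 s, if anything falls off the work surface, if the arm or the gripper's body presses on something with over 40 N, if the wrist force passes 120 N, or if a joint passes its speed limit or range.

## Working session

There is one attempt and no reset: what is moved stays moved. The work goes in short steps, Python scripts to look and compute and a tool call to move; the robot and the scene stay as the last step left them, time stands still between calls to the robot, and variables do not carry over. Pictures are saved under pics/ and viewed, at most 13 in all, crops included, and the job is handed in when it is done.

Besides the shell and the picture viewer there is one more tool, called after "Request:" by a JSON object that holds its "op" and its "data". move_arm: Moves the arm, as the interface text tells. Its arguments: {"type":"object","properties":{"motion":{"type":"array"},"jaw":{"type":"number"},"newtons":{"type":"number"}},"required":["motion"]}

```bash
mkdir -p pics; ls
python3 - <<'E'
from workcell import env
import cv2
for n in ("top","side"):
    d=env.get_image(n); cv2.imwrite(f"pics/{n}0.png",d["frame"][:,:,::-1]); print(n,d["intrinsics"],d["R"],d["t"])
print(env.state())
E
```

```text
pics
top [[498.85004212   0.         315.51654313]
 [  0.         498.85004212 195.07603625]
 [  0.           0.           1.        ]] [[-7.65100283e-04 -9.99979605e-01  6.34072472e-03]
 [-9.90959805e-01 -9.24840114e-05 -1.34159073e-01]
 [ 1.34156924e-01 -6.38604847e-03 -9.90939523e-01]] [  -9.18570298  470.02711372 1264.54243497]
side [[449.05678147   0.         320.05091317]
 [  0.         449.05678147 199.88963397]
 [  0.           0.           1.        ]] [[ 0.98985209 -0.1420946   0.00140055]
 [-0.07257665 -0.51400417 -0.85471185]
 [ 0.12216982  0.84593666 -0.51910086]] [-481.0243339    78.08299262 1274.34073314]
{'clock': 0.1, 'qpos': array([ 1.11342032e+00,  3.00422878e-01,  1.52151413e+00, -2.72915544e-05,
        1.32069171e+00, -6.66023595e-02]), 'joint_velocities': array([-0.0006219 , -0.00153703, -0.00300438, -0.00059468,  0.0012965 ,
        0.00091899]), 'effort': array([-3.03911329e-04, -5.32643151e+01, -3.53281188e+01,  7.09141698e-02,
        2.35291250e-02, -5.97780036e-05]), 'tcp_pos': array([209.40477763, 508.32467566, 204.94110021]), 'orientation': array([-6.09870041e-01, -3.08157993e+00,  1.58254626e-03]), 'ft_force': array([-0.56180499,  0.00672193,  0.07034728]), 'moment': array([-0.04040416,  0.02253527,  0.04263868]), 'grasp_force': 0.0, 'width': 1.0012090253935049}
```

View pics/top0.png

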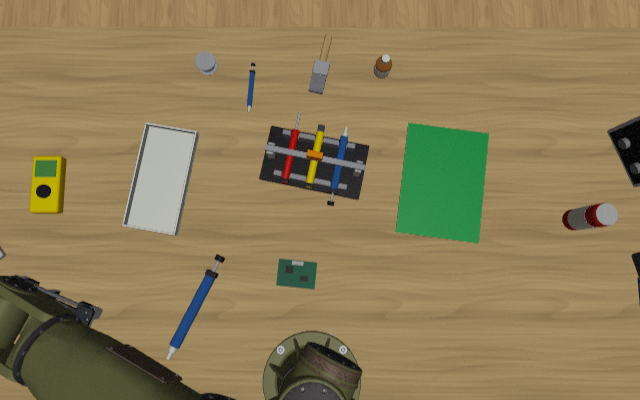

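View pics/side0.png

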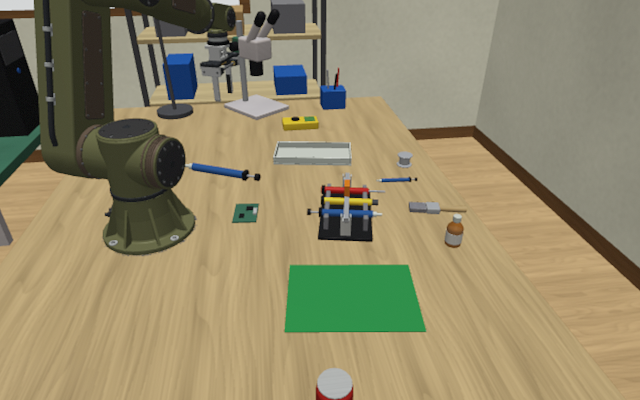

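The top view shows three things that look like the pump: the rack one at (341,160), a small one at (251,87) and a large one at (200,305). The middle-sized one is in the rack, rightmost lane. The orange bar handle is at (315,155), the mat at (443,183) and the tray at (160,180). Next I'll measure them and make one close crop.

```bash
cat > h.py <<'E'
import numpy as np, cv2
from workcell import env
from scipy.spatial.transform import Rotation as Rn
def ray(d,p,z):
    p=np.atleast_2d(np.array(p,float)); K=d["intrinsics"]; R=d["R"]; C=-R.T@d["t"]
    v=np.c_[(p[:,0]-K[0,2])/K[0,0],(p[:,1]-K[1,2])/K[1,1],np.ones(len(p))]@R
    return C+v*((z-C[2])/v[:,2])[:,None]
def mask(d,lo,hi,box=None):
    h=cv2.cvtColor(d["frame"],cv2.COLOR_RGB2HSV); m=cv2.inRange(h,lo,hi)
    if box:
        b=np.zeros_like(m); x0,y0,x1,y1=box; b[y0:y1,x0:x1]=255; m&=b
    return m
def pts(m): return np.argwhere(m)[:,::-1].astype(float)
def rect(P):
    (c,s,a)=cv2.minAreaRect(P[:,:2].astype(np.float32)); b=cv2.boxPoints((c,s,a))
    e=max((b[1]-b[0],b[2]-b[1]),key=np.linalg.norm); return np.round(c,1),np.round(s,1),round(np.degrees(np.arctan2(e[1],e[0]))%180,1)
E
python3 - <<'E'
from h import *
d=env.get_image("top"); s=env.get_image("side")
print("mat",rect(ray(d,pts(mask(d,(50,120,60),(75,255,255),(380,100,520,260))),3)))
m=mask(d,(0,0,110),(179,40,255),(115,115,205,245)); print("tray",rect(ray(d,pts(m),30)))
m=mask(d,(8,180,150),(17,255,255),(300,140,330,170)); print("handle",len(pts(m)),pts(m).mean(0),rect(ray(d,pts(m),108)))
m=mask(d,(100,120,50),(125,255,255),(325,120,360,200)); P=ray(d,pts(m),50); print("pump",rect(P),P.mean(0))
for n,b in(("small",(235,60,265,115)),("large",(160,240,230,365))): print(n,rect(ray(d,pts(mask(d,(100,120,50),(125,255,255),b)),10)))
m=mask(d,(10,0,95),(179,60,190),(262,140,368,175)); print(len(pts(m)))
c=cv2.resize(d["frame"][110:215,250:380],None,fx=6,fy=5.7,interpolation=cv2.INTER_CUBIC) 
c=cv2.resize(d["frame"][110:210,250:380],None,fx=6,fy=6,interpolation=cv2.INTER_CUBIC)[:600,:800]
cv2.imwrite("pics/crop1.png",c[:,:,::-1])
E
```

```text
mat (array([ 510.7, -348.7]), array([218.9, 297.4]), np.float32(172.2))
tray (array([516.2, 394.3]), array([146.5, 280.2]), np.float32(170.1))
handle 28 [313.10714286 153.89285714] (array([562.3,  -6.2]), array([37.8, 14.5]), np.float32(77.2))
pump (array([553.5, -69. ]), array([ 19.9, 141.6]), np.float32(168.2)) [552.05119467 -68.7519506   50.        ]
small (array([765.5, 167.4]), array([11.5, 94.1]), np.float32(175.6))
large (array([174.1, 306.7]), array([ 25.8, 196.5]), np.float32(153.6))
696
```

View pics/crop1.png

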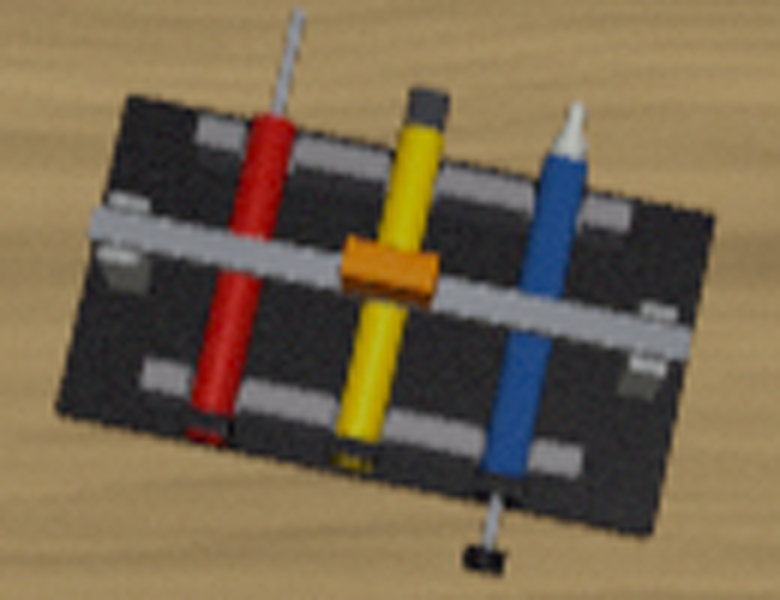

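The crop confirms the choice. The blue pump with white nozzle and black cap sits in the right lane, mid-barrel at crop (528,330). The bar runs from (92,222) to (690,342), and the handle top is at (391,265). Now I'll refine the positions and plan the first moves.

```bash
cat >> h.py <<'E'
def plan(x,y,z,yaw):
    """tool-axes shift in units (after the turn) and turn; yaw=desired direction of tool y, deg mod 180"""
    s=env.state(); R=Rn.from_rotvec(s["orientation"]).as_matrix(); p=s["tcp_pos"]
    cur=np.degrees(np.arctan2(R[1,1],R[0,1])); dy=(yaw-cur+90)%180-90
    R2=Rn.from_euler("z",dy,degrees=True).as_matrix()@R
    dw=np.array([x,y,z])-p
    print("clk",round(s["clock"],2),"tcp",p.round(1),"yaw",round(cur,2),"tilt",R[:,2].round(3),"q6",s["qpos"][5].round(2))
    print("turn units",round(-dy/6,2),"alt",round(-(dy-np.sign(dy)*180)/6,2),"shift units after turn",(R2.T@dw/30).round(2))
E
python3 - <<'E'
from h import *
d=env.get_image("top"); s=env.get_image("side")
f=lambda a:(np.array(a)/6+[250,110]-.4)
e=ray(d,[f((92,222)),f((690,342))],69); print("bar",e,e.mean(0),np.degrees(np.arctan2(*(e[0]-e[1])[[1,0]])))
print("handle",ray(d,[f((391,265))],108))
for n,i,b in(("top",d,(295,140,335,170)),("side",s,(335,170,360,200))):
    P=pts(mask(i,(6,150,60),(19,255,255),b)); print(n,len(P),P.min(0),P.max(0),ray(i,P,108).mean(0))
plan(555,-6,170,-12)
E
```

```text
bar [[ 589.94705248  120.04143032   69.        ]
 [ 538.09799866 -134.04458602   69.        ]] [564.02252557  -7.00157785  69.        ] 78.46651267873946
handle [[562.73459836  -7.07804776 108.        ]]
top 139 [307. 149.] [323. 160.] [559.97350606  -6.37140205 108.        ]
side 93 [340. 180.] [349. 196.] [554.52833687 -40.96165081 108.        ]
clk 0.3 tcp [209.5 508.4 205.3] yaw 67.61 tilt [-0. -0. -1.] q6 -0.07
turn units 13.27 alt -16.73 shift units after turn [-14.38  14.83   1.17]
```

Request:
{"op": "move_arm", "data": {"motion": [[[0, 0, 0], 1], [[0, 0, 0], 1], [[0, 0, 0], 1], [[0, 0, 0], 1], [[0, 0, 0], 1]], "jaw": 50, "newtons": 30}}

```text
clock: 0.72
tcp_pos: [209.5, 508.5, 205.4]
orientation: [-1.394, -2.815, 0.0]
ft_force: [0.2, -0.8, 0.4]
width: 0.68
grasp_force: 0.0
```

Request:
{"op": "move_arm", "data": {"motion": [[[0, 0, 0], 1], [[0, 0, 0], 1], [[0, 0, 0], 1], [[0, 0, 0], 1], [[0, 0, 0], 1]]}}

```text
clock: 1.13
tcp_pos: [209.5, 508.5, 205.4]
orientation: [-2.075, -2.359, 0.0]
ft_force: [-0.5, -0.6, 0.7]
width: 0.533
grasp_force: 0.0
```

Request:
{"op": "move_arm", "data": {"motion": [[[0, 0, 0], 1], [[0, 0, 0], 1], [[0, 0, 0], 1], [[0, 0, 0], 0.27], [[0, 0, 0], 0]]}}

```text
clock: 1.55
tcp_pos: [209.5, 508.5, 205.4]
orientation: [2.443, 1.975, -0.0]
ft_force: [0.4, -0.3, -0.3]
width: 0.533
grasp_force: 0.0
```

Request:
{"op": "move_arm", "data": {"motion": [[[-0.7, 0.7, 0], 0], [[-0.7, 0.7, 0], 0], [[-0.7, 0.7, 0], 0], [[-0.7, 0.7, 0], 0], [[-0.7, 0.7, 0], 0]]}}

```text
clock: 1.97
tcp_pos: [290.8, 382.7, 205.5]
orientation: [-2.44, -1.979, -0.0]
ft_force: [-0.4, 0.0, 0.2]
width: 0.534
grasp_force: 0.0
```

Request:
{"op": "move_arm", "data": {"motion": [[[-0.7, 0.7, 0], 0], [[-0.7, 0.7, 0], 0], [[-0.7, 0.7, 0], 0], [[-0.7, 0.7, 0], 0], [[-0.7, 0.7, 0], 0]]}}

```text
clock: 2.38
tcp_pos: [371.8, 258.1, 205.6]
orientation: [2.44, 1.979, 0.001]
ft_force: [0.3, -0.0, 0.2]
width: 0.533
grasp_force: 0.0
```

Request:
{"op": "move_arm", "data": {"motion": [[[-0.7, 0.7, 0], 0], [[-0.7, 0.7, 0], 0], [[-0.7, 0.7, 0], 0], [[-0.7, 0.7, 0], 0], [[-0.7, 0.7, 0], 0]]}}

```text
clock: 2.8
tcp_pos: [452.7, 133.5, 205.6]
orientation: [2.44, 1.979, 0.001]
ft_force: [0.1, -0.4, 0.8]
width: 0.533
grasp_force: 0.0
```

Request:
{"op": "move_arm", "data": {"motion": [[[-0.7, 0.7, 0], 0], [[-0.7, 0.7, 0], 0], [[-0.7, 0.7, 0], 0], [[-0.7, 0.7, 0], 0], [[-0.3, 0.3, 0], 0]]}}

```text
clock: 3.22
tcp_pos: [524.8, 22.0, 205.2]
orientation: [2.442, 1.976, -0.0]
ft_force: [0.4, 0.9, 0.5]
width: 0.528
grasp_force: 0.0
```

Run:
```python
from h import *
w=env.get_image("wrist"); cv2.imwrite("pics/w1.png",w["frame"][:,:,::-1]); print(w["intrinsics"],w["R"],w["t"])
plan(563,-7,77,-11.8)
```

```text
[[309.70691629   0.         317.44724245]
 [  0.         309.70691629 187.36452143]
 [  0.           0.           1.        ]] [[ 9.77802021e-01 -2.09529776e-01 -6.93447250e-04]
 [-2.01676929e-01 -9.42042848e-01  2.68107608e-01]
 [-5.68297840e-02 -2.62016308e-01 -9.63388722e-01]] [-508.24893471   99.49578041  427.30035144]
clk 3.27 tcp [525.   21.7 205.1] yaw -12.08 tilt [-0. -0. -1.] q6 0.18
turn units -0.05 alt 29.95 shift units after turn [-0.67  1.43  4.27]
```

View pics/w1.png

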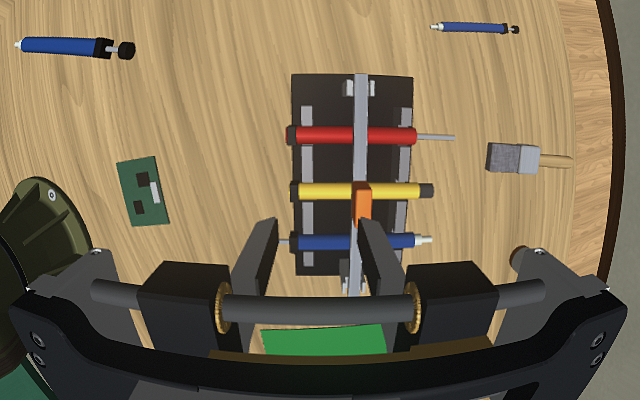

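The wrist view shows the handle at (362,203) and the pump at (350,241), with the fingers straddling the bar's line. I'll align above the handle, then check it with a fisheye ray.

Request:
{"op": "move_arm", "data": {"motion": [[[-0.17, 0.36, 0.5], -0.05], [[-0.17, 0.36, 0.5], 0], [[-0.17, 0.36, 0.5], 0], [[-0.16, 0.35, 0.5], 0], [[0, 0, 0], 0]]}}

```text
clock: 3.68
tcp_pos: [560.9, -3.8, 142.6]
orientation: [-2.434, -1.982, 0.005]
ft_force: [0.2, 0.3, 1.0]
width: 0.535
grasp_force: 0.0
```

```bash
cat >> h.py <<'E'
def fray(d,p,z):
    p=np.atleast_2d(np.array(p,float)); K=d["intrinsics"]; R=d["R"]; C=-R.T@d["t"]
    u=(p-K[:2,2])/K[0,0]; r=np.linalg.norm(u,axis=1)[:,None]+1e-9
    v=np.hstack([u/r*np.sin(r),np.cos(r)])@R
    return C+v*((z-C[2])/v[:,2])[:,None]
E
python3 - <<'E'
from h import *
w=env.get_image("wrist"); cv2.imwrite("pics/w2.png",w["frame"][:,:,::-1])
P=pts(mask(w,(6,150,60),(19,255,255),(250,120,450,320))); print(len(P),P.min(0),P.max(0),rect(fray(w,P,108)))
P=pts(mask(w,(100,120,50),(125,255,255),(250,180,480,320))); print(len(P),P.min(0),P.max(0),rect(fray(w,P,50)))
plan(563,-7,77,-11.8)
E
```

```text
1289 [256. 133.] [415. 317.] (array([578.6, -29.4]), array([ 94.7, 185.1]), np.float32(90.5))
1129 [274. 243.] [395. 262.] (array([563.9, -70.2]), array([ 19.7, 121.7]), np.float32(169.1))
clk 3.73 tcp [560.8  -3.3 144.3] yaw -11.68 tilt [-0.003  0.    -1.   ] q6 0.13
turn units 0.02 alt -29.98 shift units after turn [-0.1   0.1   2.24]
```

View pics/w2.png

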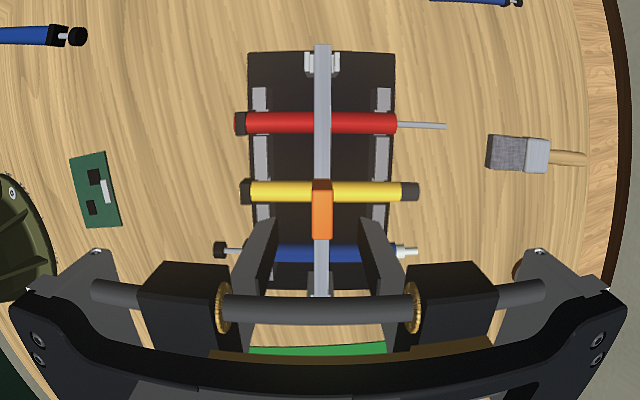

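The handle spans (313–333, 180–238) and is centred between the fingers, with the bar vertical in view. I'll descend, grip and lift straight up.

Request:
{"op": "move_arm", "data": {"motion": [[[-0.1, 0.1, 0.5], 0], [[0, 0, 0.5], 0], [[0, 0, 0.5], 0], [[0, 0, 0.4], 0], [[0, 0, 0.3], 0]]}}

```text
clock: 4.15
tcp_pos: [563.6, -6.7, 79.4]
orientation: [2.435, 1.984, 0.0]
ft_force: [0.8, -0.7, -1.4]
width: 0.531
grasp_force: 0.0
```

Request:
{"op": "move_arm", "data": {"motion": [[[0, 0, 0], 0], [[0, 0, 0], 0], [[0, 0, 0], 0], [[0, 0, 0], 0], [[0, 0, 0], 0]], "jaw": 5, "newtons": 30}}

```text
clock: 4.57
tcp_pos: [564.2, -7.4, 80.2]
orientation: [2.436, 1.983, 0.001]
ft_force: [-0.3, -0.0, 0.6]
width: 0.214
grasp_force: 0.0
```

Request:
{"op": "move_arm", "data": {"motion": [[[0, 0, 0], 0], [[0, 0, 0], 0], [[0, 0, 0], 0], [[0, 0, 0], 0], [[0, 0, 0], 0]]}}

```text
clock: 4.98
tcp_pos: [564.1, -7.4, 79.9]
orientation: [2.436, 1.983, 0.001]
ft_force: [-2.3, -0.1, 5.3]
width: 0.168
grasp_force: 30.0
```

Run:
```python
from h import *
plan(510.7,-348.7,180,-8)
s=env.state(); print(s["ft_force"],s["width"]*94,s["grasp_force"])
```

```text
clk 4.98 tcp [564.1  -7.4  79.9] yaw -11.71 tilt [ 0.001 -0.    -1.   ] q6 0.13
turn units -0.62 alt 29.38 shift units after turn [-11.51  -0.18  -3.34]
[-2.25750033 -0.11516628  5.28290124] 15.750291729565282 30.001856982707977
```

Gripped at 15.8 mm. The bar is 260 mm long, so it has to lie along the mat's 300 mm side. I'll lift straight up, turn about 86°, then move.

Request:
{"op": "move_arm", "data": {"motion": [[[0, 0, -0.1], 0], [[0, 0, -0.3], 0], [[0, 0, -0.5], 0], [[0, 0, -0.6], 0], [[0, 0, -0.6], 0]]}}

```text
clock: 5.4
tcp_pos: [563.7, -7.4, 143.5]
orientation: [-2.436, -1.983, 0.001]
ft_force: [0.2, 0.6, -1.6]
width: 0.163
grasp_force: 30.0
```

Request:
{"op": "move_arm", "data": {"motion": [[[0, 0, -0.6], 0], [[0, 0, -0.6], 0.3], [[0, 0, -0.5], 0.7], [[0, 0, -0.3], 0.8], [[0, 0, 0], 0.8]]}}

```text
clock: 5.82
tcp_pos: [564.5, -7.5, 205.3]
orientation: [2.685, 1.628, 0.004]
ft_force: [-0.1, 0.1, -1.9]
width: 0.17
grasp_force: 30.0
```

Request:
{"op": "move_arm", "data": {"motion": [[[0, 0, 0], 0.8], [[0, 0, 0], 0.8], [[0, 0, 0], 0.8], [[0, 0, 0], 0.8], [[0, 0, 0], 0.8]]}}

```text
clock: 6.23
tcp_pos: [563.7, -7.4, 202.9]
orientation: [-2.966, -1.034, 0.0]
ft_force: [0.1, 0.2, -2.2]
width: 0.169
grasp_force: 30.0
```

Request:
{"op": "move_arm", "data": {"motion": [[[0, 0, 0], 0.8], [[0, 0, 0], 0.8], [[0, 0, 0], 0.8], [[0, 0, 0], 0.8], [[0, 0, 0], 0.8]]}}

```text
clock: 6.65
tcp_pos: [563.7, -7.4, 202.9]
orientation: [-3.117, -0.395, 0.0]
ft_force: [0.3, -0.4, -1.9]
width: 0.169
grasp_force: 30.0
```

Request:
{"op": "move_arm", "data": {"motion": [[[0, 0, 0], 0.8], [[0, 0, 0], 0.8], [[0, 0, 0], 0.8], [[0, 0, 0], 0.8], [[0, 0, 0], 0.55]]}}

```text
clock: 7.07
tcp_pos: [563.8, -7.5, 202.9]
orientation: [3.134, -0.221, -0.0]
ft_force: [-0.0, -0.5, -1.1]
width: 0.168
grasp_force: 30.0
```

Run:
```python
from h import *
plan(510.7,-348.7,180,82.2)
s=env.state(); print(s["ft_force"],s["width"]*94,s["grasp_force"])
```

```text
clk 7.07 tcp [563.8  -7.5 202.9] yaw -98.08 tilt [-0. -0. -1.] q6 1.63
turn units -0.05 alt 29.95 shift units after turn [-0.21 11.51  0.76]
[-0.03217857 -0.51207088 -1.05677138] 15.753436079602926 29.998386204242706
```

Request:
{"op": "move_arm", "data": {"motion": [[[0, 0.3, 0], 0], [[0, 0.6, 0], 0], [[0, 0.8, 0], 0], [[0, 0.8, 0], 0], [[0, 0.8, 0], 0]]}}

```text
clock: 7.48
tcp_pos: [549.9, -107.1, 202.8]
orientation: [3.134, -0.21, 0.0]
ft_force: [0.9, 0.1, -1.5]
width: 0.17
grasp_force: 30.0
```

Request:
{"op": "move_arm", "data": {"motion": [[[0, 0.8, 0], 0], [[0, 0.8, 0], 0], [[0, 0.8, 0], 0], [[0, 0.8, 0], 0], [[0, 0.8, 0], 0]]}}

```text
clock: 7.9
tcp_pos: [533.4, -226.1, 202.8]
orientation: [3.134, -0.21, -0.0]
ft_force: [-0.2, 0.3, -0.6]
width: 0.166
grasp_force: 30.0
```

Request:
{"op": "move_arm", "data": {"motion": [[[-0.1, 0.8, 0], 0], [[-0.1, 0.8, 0], 0], [[0, 0.8, 0], 0], [[0, 0.8, 0], 0], [[0, 0.6, 0], 0]]}}

```text
clock: 8.32
tcp_pos: [511.6, -338.8, 202.7]
orientation: [3.134, -0.212, -0.0]
ft_force: [-0.4, -0.6, -2.2]
width: 0.169
grasp_force: 30.0
```

Request:
{"op": "move_arm", "data": {"motion": [[[0, 0.4, 0], 0], [[0, 0, 0.4], 0], [[0, 0, 0.6], 0], [[0, 0, 0.7], 0], [[0, 0, 0.7], 0]]}}

```text
clock: 8.73
tcp_pos: [511.0, -347.4, 129.0]
orientation: [-3.134, 0.211, 0.0]
ft_force: [1.0, -0.6, -1.5]
width: 0.167
grasp_force: 30.0
```

Request:
{"op": "move_arm", "data": {"motion": [[[0, 0, 0.7], 0], [[0, 0, 0.7], 0], [[0, 0, 0.7], 0], [[0, 0, 0.5], 0], [[0, 0, 0.3], 0]]}}

```text
clock: 9.15
tcp_pos: [510.3, -346.8, 40.8]
orientation: [-3.133, 0.211, 0.004]
ft_force: [-0.5, -0.4, -2.2]
width: 0.168
grasp_force: 30.0
```

Request:
{"op": "move_arm", "data": {"motion": [[[0, 0, 0], 0], [[0, 0, 0], 0], [[0, 0, 0], 0], [[0, 0, 0], 0], [[0, 0, 0], 0]]}}

```text
clock: 9.57
tcp_pos: [511.4, -348.6, 44.4]
orientation: [3.133, -0.214, 0.002]
ft_force: [-0.2, 0.4, -2.6]
width: 0.164
grasp_force: 30.0
```

Run:
```python
from h import *
plan(510.7,-348.7,25,82.2)
s=env.state(); print(s["ft_force"],s["width"]*94,s["grasp_force"])
d=env.get_image("top"); e=env.get_image("side")
c=np.vstack([d["frame"][90:290,240:560],e["frame"][200:400,200:520]]); cv2.imwrite("pics/place1.png",c[:,:,::-1])
```

```text
clk 9.57 tcp [ 511.4 -348.6   44.4] yaw -97.81 tilt [ 0.001 -0.001 -1.   ] q6 1.05
turn units -0.0 alt 30.0 shift units after turn [-0.02  0.    0.65]
[-0.22439363  0.38362443 -2.59370825] 15.392507744875235 29.999126493930817
```

View pics/place1.png

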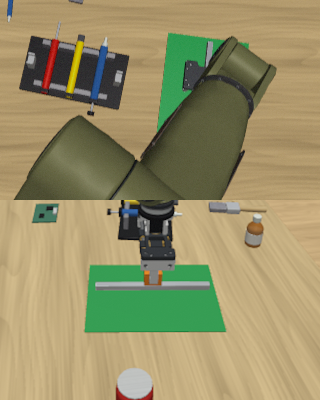

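The side view shows the bar level over the mat, from (95,285) to (210,285) in the crop, along its long side and well inside. The three tools are still in the rack. I'll lower it slowly.

Request:
{"op": "move_arm", "data": {"motion": [[[0, 0, 0.2], 0], [[0, 0, 0.15], 0], [[0, 0, 0.1], 0], [[0, 0, 0.05], 0], [[0, 0, 0], 0]]}}

```text
clock: 10.08
tcp_pos: [510.8, -348.3, 27.8]
orientation: [-3.134, 0.214, 0.001]
ft_force: [0.8, 0.2, -1.6]
width: 0.165
grasp_force: 30.0
```

Request:
{"op": "move_arm", "data": {"motion": [[[0, 0, 0.05], 0], [[0, 0, 0.03], 0], [[0, 0, 0.02], 0], [[0, 0, 0.02], 0], [[0, 0, 0], 0]]}}

```text
clock: 10.5
tcp_pos: [511.1, -348.5, 25.0]
orientation: [3.134, -0.214, 0.0]
ft_force: [0.1, -0.3, -1.7]
width: 0.166
grasp_force: 30.0
```

Request:
{"op": "move_arm", "data": {"motion": [[[0, 0, 0], 0], [[0, 0, 0], 0], [[0, 0, 0], 0], [[0, 0, 0], 0], [[0, 0, 0], 0]]}}

```text
clock: 10.92
tcp_pos: [511.1, -348.5, 25.0]
orientation: [3.134, -0.214, 0.0]
ft_force: [-1.0, -0.2, -0.4]
width: 0.169
grasp_force: 30.0
```

Request:
{"op": "move_arm", "data": {"motion": [[[0, 0, 0.02], 0], [[0, 0, 0.01], 0], [[0, 0, 0], 0], [[0, 0, 0], 0], [[0, 0, 0], 0]]}}

```text
clock: 11.33
tcp_pos: [511.1, -348.5, 24.9]
orientation: [3.134, -0.214, 0.0]
ft_force: [-4.9, 3.6, 10.0]
width: 0.168
grasp_force: 30.0
```

Request:
{"op": "move_arm", "data": {"motion": [[[0, 0, 0.01], 0], [[0, 0, 0.01], 0], [[0, 0, 0], 0], [[0, 0, 0], 0], [[0, 0, 0], 0]]}}

```text
clock: 11.75
tcp_pos: [511.2, -348.5, 24.9]
orientation: [3.134, -0.214, 0.001]
ft_force: [-6.8, 5.1, 17.3]
width: 0.17
grasp_force: 30.0
```

Contact. I'll relax slightly, open and rise.

Request:
{"op": "move_arm", "data": {"motion": [[[0, 0, -0.03], 0], [[0, 0, 0], 0], [[0, 0, 0], 0], [[0, 0, 0], 0], [[0, 0, 0], 0]]}}

```text
clock: 12.17
tcp_pos: [511.1, -348.5, 24.9]
orientation: [3.134, -0.214, 0.0]
ft_force: [-3.2, 2.1, 7.5]
width: 0.167
grasp_force: 30.0
```

Request:
{"op": "move_arm", "data": {"motion": [[[0, 0, 0], 0], [[0, 0, 0], 0], [[0, 0, 0], 0], [[0, 0, 0], 0], [[0, 0, 0], 0]], "jaw": 40}}

```text
clock: 12.58
tcp_pos: [511.0, -348.4, 24.1]
orientation: [-3.134, 0.214, 0.0]
ft_force: [0.5, -0.1, 0.2]
width: 0.42
grasp_force: 0.0
```

Request:
{"op": "move_arm", "data": {"motion": [[[0, 0, -0.1], 0], [[0, 0, -0.4], 0], [[0, 0, -0.7], 0], [[0, 0, -0.8], 0], [[0, 0, -0.8], 0]]}}

```text
clock: 13.0
tcp_pos: [511.0, -348.4, 110.1]
orientation: [3.134, -0.214, 0.0]
ft_force: [0.8, 0.8, -0.3]
width: 0.425
grasp_force: 0.0
```

Request:
{"op": "move_arm", "data": {"motion": [[[0, 0, -0.8], 0.7], [[0, 0, -0.6], 0], [[0, 0, -0.4], 0], [[0, 0, 0], 0], [[0, 0, 0], 0]]}}

```text
clock: 13.42
tcp_pos: [511.0, -348.4, 162.3]
orientation: [3.124, -0.328, 0.001]
ft_force: [-0.5, 0.1, -0.9]
width: 0.425
grasp_force: 0.0
```

Run:
```python
from h import *
s=env.state(); print(s["width"]*94,s["grasp_force"])
d=env.get_image("top")
m=mask(d,(100,120,50),(125,255,255),(315,115,365,205)); P=ray(d,pts(m),50); print("pump",len(P),rect(P),pts(m).min(0),pts(m).max(0))
e=env.get_image("side"); cv2.imwrite("pics/mat2.png",np.vstack([d["frame"][90:290,240:560],e["frame"][200:400,200:520]])[:,:,::-1])
plan(554,-69,140,78.2)
```

```text
39.91382042928288 0.0
pump 409 (array([553.3, -69.1]), array([ 19.8, 142.1]), np.float32(168.4)) [330. 136.] [347. 189.]
clk 13.52 tcp [ 510.6 -348.1  160.9] yaw -101.99 tilt [-0.002  0.001 -1.   ] q6 1.12
turn units -0.03 alt 29.97 shift units after turn [-0.49 -9.4   0.71]
```

View pics/mat2.png

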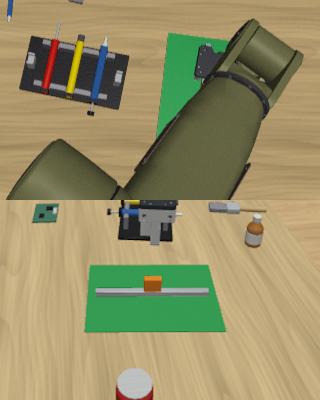

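The bar lies flat on the mat with its handle up, at crop (152,285). The pump is still in its lane. I'll move over it.

Request:
{"op": "move_arm", "data": {"motion": [[[-0.1, -0.7, 0], 0], [[-0.1, -0.8, 0], 0], [[-0.1, -0.8, 0], 0], [[-0.1, -0.8, 0], 0], [[0, -0.8, 0], 0]]}}

```text
clock: 13.93
tcp_pos: [523.0, -230.2, 160.9]
orientation: [-3.124, 0.329, 0.003]
ft_force: [1.0, 0.0, -0.2]
width: 0.421
grasp_force: 0.0
```

Request:
{"op": "move_arm", "data": {"motion": [[[0, -0.8, 0], 0], [[0, -0.8, 0], 0], [[0, -0.8, 0], 0], [[0, -0.8, 0], 0], [[0, -0.8, 0], 0]]}}

```text
clock: 14.35
tcp_pos: [548.3, -112.8, 161.0]
orientation: [-3.124, 0.328, 0.003]
ft_force: [0.5, 0.0, 1.0]
width: 0.425
grasp_force: 0.0
```

Request:
{"op": "move_arm", "data": {"motion": [[[0, -0.8, 0.3], 0], [[0, -0.6, 0.5], 0], [[0, 0, 0.7], 0], [[0, 0, 0.5], 0], [[0, 0, 0], 0]]}}

```text
clock: 14.77
tcp_pos: [555.4, -72.3, 98.1]
orientation: [-3.124, 0.327, 0.011]
ft_force: [-1.6, -0.5, -0.3]
width: 0.421
grasp_force: 0.0
```

Request:
{"op": "move_arm", "data": {"motion": [[[0, 0, 0], 0], [[0, 0, 0], 0], [[0, 0, 0], 0], [[0, 0, 0], 0], [[0, 0, 0], 0]]}}

```text
clock: 15.18
tcp_pos: [557.6, -73.2, 102.9]
orientation: [3.124, -0.329, 0.002]
ft_force: [-0.9, -0.3, 0.0]
width: 0.424
grasp_force: 0.0
```

Run:
```python
from h import *
plan(552,-69.5,36,78.2)
w=env.get_image("wrist"); cv2.imwrite("pics/w3.png",w["frame"][:,:,::-1])
```

```text
clk 15.18 tcp [557.6 -73.2 102.9] yaw -102.02 tilt [ 0.001 -0.    -1.   ] q6 1.58
turn units -0.04 alt 29.96 shift units after turn [-0.21 -0.08  2.23]
```

View pics/w3.png

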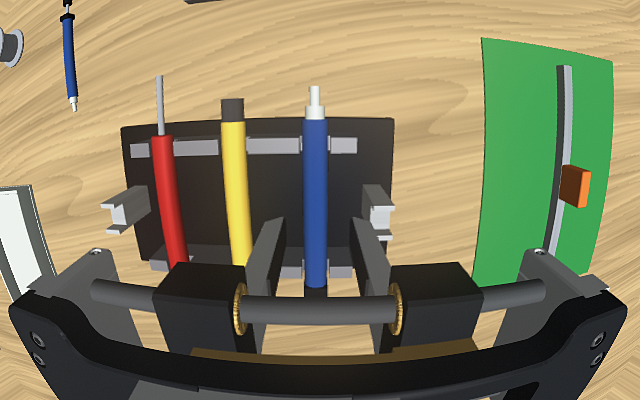

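The pump's axis, at x≈315, is centred between the fingers at 283 and 352. The bar lies at (565,160) on the mat. I'll descend and grip.

Request:
{"op": "move_arm", "data": {"motion": [[[-0.2, -0.1, 0.3], 0], [[0, 0, 0.5], 0], [[0, 0, 0.5], 0], [[0, 0, 0.4], 0], [[0, 0, 0.25], 0]]}}

```text
clock: 15.65
tcp_pos: [551.3, -68.6, 42.0]
orientation: [-3.124, 0.329, 0.003]
ft_force: [0.0, -0.1, -0.0]
width: 0.426
grasp_force: 0.0
```

Request:
{"op": "move_arm", "data": {"motion": [[[0, 0, 0.2], 0], [[0, 0, 0.08], 0], [[0, 0, 0], 0], [[0, 0, 0], 0], [[0, 0, 0], 0]]}}

```text
clock: 16.07
tcp_pos: [552.5, -68.9, 35.9]
orientation: [3.124, -0.329, 0.002]
ft_force: [0.3, -0.4, 0.7]
width: 0.423
grasp_force: 0.0
```

Request:
{"op": "move_arm", "data": {"motion": [[[0, 0, 0], 0], [[0, 0, 0], 0], [[0, 0, 0], 0], [[0, 0, 0], 0], [[0, 0, 0], 0]], "jaw": 10, "newtons": 20}}

```text
clock: 16.48
tcp_pos: [552.2, -68.9, 35.5]
orientation: [3.124, -0.329, 0.0]
ft_force: [-0.1, -0.0, 1.3]
width: 0.204
grasp_force: 20.0
```

Request:
{"op": "move_arm", "data": {"motion": [[[0, 0, 0], 0], [[0, 0, 0], 0], [[0, 0, 0], 0], [[0, 0, 0], 0], [[0, 0, 0], 0]]}}

```text
clock: 16.9
tcp_pos: [552.2, -68.9, 35.5]
orientation: [3.124, -0.329, 0.0]
ft_force: [-0.1, 0.2, 2.4]
width: 0.204
grasp_force: 20.0
```

Request:
{"op": "move_arm", "data": {"motion": [[[0, 0, -0.1], 0], [[0, 0, -0.2], 0], [[0, 0, -0.4], 0], [[0, 0, -0.5], 0], [[0, 0, -0.6], 0]]}}

```text
clock: 17.32
tcp_pos: [551.8, -68.8, 90.3]
orientation: [-3.124, 0.329, 0.001]
ft_force: [0.2, -0.8, -0.2]
width: 0.205
grasp_force: 20.0
```

Request:
{"op": "move_arm", "data": {"motion": [[[0, 0, -0.6], 0], [[0, 0, -0.6], 0], [[0, 0, -0.5], 0], [[0, 0, -0.4], 0], [[0, 0, -0.2], 0]]}}

```text
clock: 17.73
tcp_pos: [552.7, -68.9, 161.1]
orientation: [3.124, -0.328, 0.005]
ft_force: [1.0, 0.3, 0.6]
width: 0.205
grasp_force: 20.0
```

Run:
```python
from h import *
s=env.state(); print(s["width"]*94,s["grasp_force"],s["ft_force"])
plan(525.6,392.7,100,80.1)
d=env.get_image("top"); e=env.get_image("side")
cv2.imwrite("pics/lift.png",np.vstack([d["frame"][90:240,240:560],e["frame"][100:300,200:520]])[:,:,::-1])
m=mask(d,(0,0,150),(179,40,255),(115,115,205,245)); print("tray",rect(ray(d,pts(m),30)))
```

```text
19.225321480521636 19.998688101768494 [1.04909052 0.31660926 0.5944046 ]
clk 17.73 tcp [552.7 -68.9 161.1] yaw -102.0 tilt [ 0.003 -0.001 -1.   ] q6 1.59
turn units -0.35 alt 29.65 shift units after turn [ -3.54 -15.     2.03]
tray (array([517. , 398.3]), array([138.9, 280.3]), np.float32(170.0))
```

View pics/lift.png

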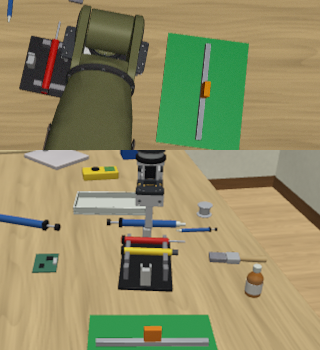

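The pump is lifted level between the fingers, at crop (150,222), and the other two tools stay in the rack. Now I'll carry it to the tray.

Request:
{"op": "move_arm", "data": {"motion": [[[0, 0, 0], -0.35], [[-0.1, -0.4, 0], 0], [[-0.2, -0.7, 0], 0], [[-0.2, -0.8, 0], 0], [[-0.2, -0.8, 0], 0]]}}

```text
clock: 18.25
tcp_pos: [544.7, 16.1, 157.7]
orientation: [-3.13, 0.274, 0.002]
ft_force: [0.1, 0.4, 0.2]
width: 0.204
grasp_force: 20.0
```

Request:
{"op": "move_arm", "data": {"motion": [[[-0.2, -0.8, 0], 0], [[-0.2, -0.8, 0], 0], [[-0.2, -0.8, 0], 0], [[-0.2, -0.8, 0], 0], [[-0.2, -0.8, 0], 0]]}}

```text
clock: 18.67
tcp_pos: [535.6, 139.9, 157.7]
orientation: [3.13, -0.273, -0.002]
ft_force: [-0.2, -0.1, -1.3]
width: 0.209
grasp_force: 20.0
```

Request:
{"op": "move_arm", "data": {"motion": [[[-0.2, -0.8, 0], 0], [[-0.2, -0.8, 0], 0], [[-0.2, -0.8, 0], 0], [[-0.2, -0.8, 0], 0], [[-0.2, -0.8, 0], 0]]}}

```text
clock: 19.08
tcp_pos: [526.5, 263.2, 157.7]
orientation: [3.129, -0.273, -0.002]
ft_force: [0.2, 0.5, 0.1]
width: 0.207
grasp_force: 20.0
```

Request:
{"op": "move_arm", "data": {"motion": [[[-0.2, -0.8, 0], 0], [[-0.2, -0.8, 0], 0], [[-0.2, -0.8, 0], 0], [[-0.2, -0.8, 0], 0], [[-0.1, -0.6, 0], 0]]}}

```text
clock: 19.5
tcp_pos: [519.1, 380.7, 157.5]
orientation: [3.129, -0.271, -0.002]
ft_force: [0.5, 0.6, -1.1]
width: 0.208
grasp_force: 20.0
```

Request:
{"op": "move_arm", "data": {"motion": [[[0, -0.3, 0], 0], [[0, 0, 0.3], 0], [[0, 0, 0.6], 0], [[0, 0, 0.6], 0], [[0, 0, 0.5], 0]]}}

```text
clock: 19.92
tcp_pos: [521.7, 385.8, 96.1]
orientation: [3.128, -0.273, -0.002]
ft_force: [-0.6, 0.6, -1.5]
width: 0.207
grasp_force: 20.0
```

Request:
{"op": "move_arm", "data": {"motion": [[[0, 0, 0.3], 0], [[0, 0, 0.2], 0], [[0, 0, 0], 0], [[0, 0, 0], 0], [[0, 0, 0], 0]]}}

```text
clock: 20.33
tcp_pos: [522.6, 387.2, 84.3]
orientation: [-3.129, 0.272, -0.002]
ft_force: [0.1, -0.5, -0.4]
width: 0.207
grasp_force: 20.0
```

Run:
```python
from h import *
s=env.state(); print(s["width"]*94,s["grasp_force"],s["ft_force"],s["qpos"].round(2))
plan(526.4,396.7,8,80)
```

```text
19.49573851225976 19.998760521411896 [ 0.14141137 -0.4685795  -0.35953765] [ 0.58  0.63  1.33 -0.    1.18  2.33]
clk 20.33 tcp [522.6 387.2  84.3] yaw -99.92 tilt [ 0.001  0.001 -1.   ] q6 2.33
turn units 0.01 alt -29.99 shift units after turn [ 0.07 -0.33  2.54]
```

Request:
{"op": "move_arm", "data": {"motion": [[[0.1, -0.3, 0], 0], [[0, 0, 0.4], 0], [[0, 0, 0.5], 0], [[0, 0, 0.5], 0], [[0, 0, 0.3], 0]]}}

```text
clock: 20.75
tcp_pos: [526.0, 394.9, 30.3]
orientation: [3.129, -0.271, -0.002]
ft_force: [0.4, -0.2, -0.9]
width: 0.203
grasp_force: 20.0
```

Request:
{"op": "move_arm", "data": {"motion": [[[0, 0, 0.2], 0], [[0, 0, 0.1], 0], [[0, 0, 0], 0], [[0, 0, 0], 0], [[0, 0, 0], 0]]}}

```text
clock: 21.17
tcp_pos: [527.0, 395.7, 24.2]
orientation: [-3.129, 0.271, -0.002]
ft_force: [0.8, -0.2, 0.6]
width: 0.211
grasp_force: 20.0
```

Run:
```python
from h import *
plan(526.4,396.7,7,80)
w=env.get_image("wrist"); e=env.get_image("side")
c=cv2.resize(e["frame"][130:190,240:400],None,fx=4,fy=3.3)[:198]
cv2.imwrite("pics/tray1.png",np.vstack([w["frame"],c])[:,:,::-1])
```

```text
clk 21.17 tcp [527.  395.7  24.2] yaw -99.91 tilt [ 0.001  0.001 -1.   ] q6 2.33
turn units 0.01 alt -29.99 shift units after turn [-0.03 -0.03  0.57]
```

View pics/tray1.png

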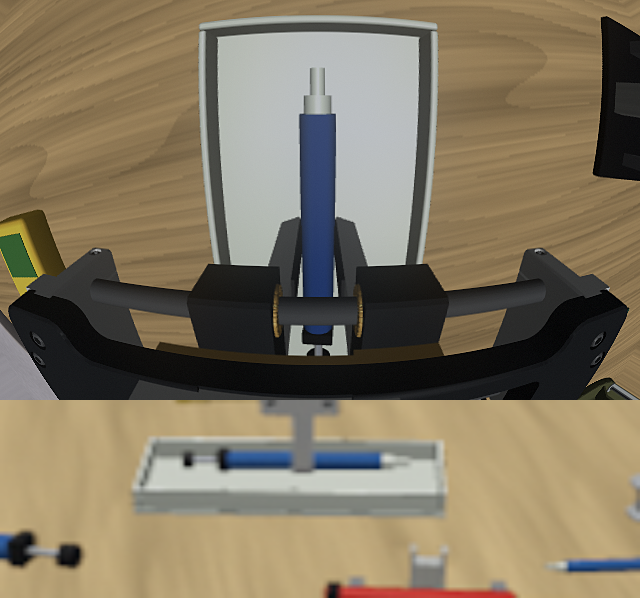

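The pump lies along the tray, centred, from the nozzle at (317,75) to the cap at (318,352), with both ends inside the walls. I'll lower it in small steps.

Request:
{"op": "move_arm", "data": {"motion": [[[0, 0, 0.2], 0], [[0, 0, 0.15], 0], [[0, 0, 0.1], 0], [[0, 0, 0.08], 0], [[0, 0, 0], 0]]}}

```text
clock: 21.68
tcp_pos: [526.4, 395.2, 6.6]
orientation: [3.129, -0.271, -0.001]
ft_force: [-0.2, 0.4, -1.3]
width: 0.202
grasp_force: 20.0
```

Request:
{"op": "move_arm", "data": {"motion": [[[0, 0, 0.02], 0], [[0, 0, 0], 0], [[0, 0, 0], 0], [[0, 0, 0], 0], [[0, 0, 0], 0]]}}

```text
clock: 22.1
tcp_pos: [526.7, 395.5, 7.0]
orientation: [-3.13, 0.271, -0.0]
ft_force: [0.9, -0.6, -1.5]
width: 0.208
grasp_force: 20.0
```

Request:
{"op": "move_arm", "data": {"motion": [[[0, 0, 0.02], 0], [[0, 0, 0], 0], [[0, 0, 0], 0], [[0, 0, 0], 0], [[0, 0, 0], 0]]}}

```text
clock: 22.52
tcp_pos: [526.7, 395.5, 6.3]
orientation: [-3.13, 0.271, -0.0]
ft_force: [0.4, 0.7, -0.5]
width: 0.208
grasp_force: 20.0
```

Request:
{"op": "move_arm", "data": {"motion": [[[0, 0, 0.01], 0], [[0, 0, 0], 0], [[0, 0, 0], 0], [[0, 0, 0], 0], [[0, 0, 0], 0]]}}

```text
clock: 22.93
tcp_pos: [526.7, 395.5, 6.0]
orientation: [-3.13, 0.271, -0.0]
ft_force: [0.4, 0.4, -0.7]
width: 0.206
grasp_force: 20.0
```

Request:
{"op": "move_arm", "data": {"motion": [[[0, 0, 0.01], 0], [[0, 0, 0], 0], [[0, 0, 0], 0], [[0, 0, 0], 0], [[0, 0, 0], 0]]}}

```text
clock: 23.35
tcp_pos: [526.7, 395.5, 5.8]
orientation: [-3.13, 0.271, -0.0]
ft_force: [-1.9, -0.6, 3.6]
width: 0.207
grasp_force: 20.0
```

Contact at 3.6 N. I'll release gently and rise straight up.

Request:
{"op": "move_arm", "data": {"motion": [[[0, 0, 0], 0], [[0, 0, 0], 0], [[0, 0, 0], 0], [[0, 0, 0], 0], [[0, 0, 0], 0]], "jaw": 40}}

```text
clock: 23.77
tcp_pos: [526.6, 395.5, 5.5]
orientation: [3.13, -0.271, -0.0]
ft_force: [-0.6, -0.5, -0.4]
width: 0.426
grasp_force: 0.0
```

Request:
{"op": "move_arm", "data": {"motion": [[[0, 0, -0.1], 0], [[0, 0, -0.3], 0], [[0, 0, -0.5], 0], [[0, 0, -0.7], 0], [[0, 0, -0.8], 0]]}}

```text
clock: 24.18
tcp_pos: [526.4, 395.2, 78.4]
orientation: [3.129, -0.271, -0.001]
ft_force: [-0.4, -0.2, -0.7]
width: 0.424
grasp_force: 0.0
```

Request:
{"op": "move_arm", "data": {"motion": [[[0, 0, -0.8], 0], [[0, 0, -0.7], 0], [[0, 0, -0.4], 0], [[0, 0, 0], 0], [[0, 0, 0], 0]]}}

```text
clock: 24.6
tcp_pos: [526.6, 395.4, 134.6]
orientation: [-3.13, 0.271, -0.0]
ft_force: [-0.2, -0.5, -1.0]
width: 0.423
grasp_force: 0.0
```

Request:
{"op": "move_arm", "data": {"motion": [[[0, 0, 0], 0], [[0, 0, 0], 0], [[0, 0, 0], 0], [[0, 0, 0], 0], [[0, 0, 0], 0]]}}

```text
clock: 25.02
tcp_pos: [526.6, 395.4, 134.1]
orientation: [3.129, -0.271, -0.001]
ft_force: [0.1, -0.4, 0.2]
width: 0.428
grasp_force: 0.0
```

Run:
```python
from h import *
e=env.get_image("side"); s=env.state(); print(s["width"],s["joint_velocities"].round(3),s["clock"])
cv2.imwrite("pics/end.png",cv2.resize(e["frame"][120:340,230:450],None,fx=2.6,fy=2.6)[:,:,::-1])
```

```text
0.4239136362695568 [-0.001 -0.004 -0.001 -0.     0.001  0.   ] 25.0667
```

View pics/end.png

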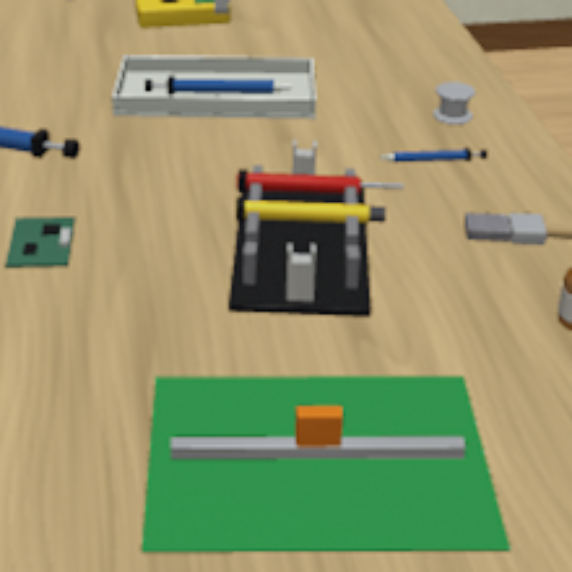

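The pump lies flat in the tray at (220,86), and the bar lies flat on the mat, handle up, at (318,445). The other two tools are still in the rack, so I'll hand in.

```bash
python3 -c "
from workcell import env
print(env.close_job())"
```

```text
the job is handed in; nothing more can be done
None
```

The job is handed in at about 25 s on the clock: the bar lies flat on the green mat with its handle up, and the blue pump lies flat in the white tray, both set down gently.

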